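Charge the casting cassette, then pinch its catches and lift it out of its dock

ROBOT

A 6-joint arm with a two-finger parallel gripper is mounted at the origin on the work surface. World frame = base frame: x ahead of the robot, y to its left, z up, the work surface at z = 0. Lengths are in mm, angles in rad, forces in N, time in s.
With the tool pointing down it reaches from about 350 to 975 mm from the base axis. Payload 7.1 kg.
Tool frame: the origin (TCP) lies on the front face of the gripper's body, between the roots of the fingers; the fingertips stand 80 mm ahead of it and the grasp point (between the pads) lies 61 mm ahead of it (env.tips_ahead is the distance from the TCP to the fingertips, in mm); z points along the fingers, y is the line along which they close (so a half turn about z gives the same grasp; the last joint's range is limited). The gripper opens to 88 mm and grips with 3 to 60 N. Pads are 20 mm wide; open, the fingers measure 115 mm over their backs; the gripper's body (75 mm by 178 mm) begins 61 mm behind the grasp point.
Start: joints at [1.177, 0.423, 1.63, -0, 1.089, -0.019], TCP at [228.772, 581.609, 302.675] pointing down, gripper open.
Joint ranges: [-3, 3], [-0.9, 2.11], [0.09, 2.58], [-1.31, 4.45], [0.11, 2.69], [-2.54, 2.54]. Speed limits (rad/s): [2.39, 2.39, 3.01, 3.14, 3.14, 3.14].

INTERFACE

Orientations are given as a unit quaternion [x, y, z, w].
In Python, from station import env, set_gripper, viewer, workorder gives the robot as it stands. Calls block until the motion is done:
- env.reach(position, orientation): joint-space move of the TCP to a pose.
- env.move_l(position, rot=None, rate=150, f_stop=None): straight line of the TCP; rot=None keeps the orientation; rate is the mean speed in mm/s. With f_stop (N) it stops when the force on the tool has changed by that much, and returns True; else False.
- env.move_joints(angles): joint-space move.
- set_gripper(opening): finger opening in mm; the grip force is fixed at half the most; returns when the fingers have stopped.
- env.hold(seconds).
- env.ik(position, orientation): joint angles nearest the present ones, or None.
- env.read_state(): the state.
- viewer.camera(name): name is "side" or "top" or "wrist"; returns the picture (400x640x3 uint8, blue, green, red); there is no depth.
- viewer.camera_params(name): a dict with "fx", "fy", "cx", "cy" (pixels), "dist" ([k1, k2, p1, p2, k3] as OpenCV has them; the pictures are not rectified), "pose" (4x4, takes a point from camera to world coordinates); the wrist camera has in their place "tool_from_camera" (4x4, takes a point from camera to tool coordinates, whose origin is the TCP and whose axes are the flange's). Camera axes: x right, y up, looking along -z (the intrinsics and any distortion apply to the point x, -y, -z); pixel columns grow to the right and rows downward; lengths in mm; the calibration is good to about 2 mm. A picture is of the moment at which its call begins: read the wrist's pose just before it. camera_params takes no time and is no camera call.
A pose or a line that the arm cannot do raises env.IKError and nothing moves.
- workorder.sign_off(): hands the job in; it is judged then, once.
The state is a dict: "time_s": time; "qpos": joint angles; "dq": joint speeds; "tau": joint torques, N m; "tool_pos": TCP position; "orientation": TCP orientation; "force": force on the tool from outside, world axes, zero at the start; "wrist_torque": the same for the moment, N m; "width": finger opening in mm; "grip_force": force on a finger pad.
Only numpy, scipy, OpenCV 4.12 (cv2) and the standard library are available. Lean on these libraries where they do the work, as an engineer would, in place of code of your own. Each camera call takes 0.05 s, during which the arm holds its last target. There are 200 camera calls.

TASK

Take the loaded scoop off the bench scale, tip all four brass nuggets into the open steel cassette while it sits in its dock, and set the empty scoop back down upright on the scale's pan. Then pinch the cassette's two opposed side catches together to unlatch it, lift it about 10 cm up out of the dock with the nuggets in it, and finish while still holding it there by the pinched catches, level and still. Do not shift or upset the white dish or the brass ring that lie beside the dock.

Things in the scene. Friction and masses are not known exactly. Their poses are not given: they have to be found in the camera images.
- dock: Fixed dark steel cradle, base plate 124 x 100 x 8 mm; origin at the centre of its underside on the bench, z up, x along its (and the cassette's) long side. On each long side (y) a post 34 mm long, 40 to 48 mm from the middle, 30 mm high, has a lip over the foot of a catch; guides 28 mm high stand at ends and corners.
- cassette: Open-topped steel box, 94 (x) x 44 (y) x 56 (z) mm, 2 mm walls, about 0.2 kg, on the dock's base plate (origin 8 mm above the bench, axes as the dock's). Origin at the centre of its underside. A spring catch on each long side (+y, -y) latches it: unpinched, it cannot be pulled out. With both fully pinched it lifts straight up, clear of the dock after 25 mm.
- catch_a (a joint): Catch on the cassette's +y side; slides inwards (towards the cassette's middle). 0 = latched, 0.006 m = fully pinched; its foot clears the lip beyond about 0.0035. Spring 3.5 N when latched, about 8 N fully in.
- catch_b (a joint): Catch on the cassette's -y side, same as catch_a, mirrored.
- catch_a_pad (a point): Centre of the outer face of catch_a's black finger plate: a 32 (along cassette x) x 28 (z) mm upright plate 3 mm thick, centre 52 mm above the cassette's underside (60 mm above the bench when docked), its top 10 mm above the cassette's rim. The two plates measure 63 mm over their outer faces when latched, 51 mm when pinched.
- catch_b_pad (a point): The same point on catch_b's finger plate, opposite side.
- scale: Fixed grey bench scale, 200 (x) x 150 (y) x 36 mm body, origin at the centre of its underside, with a steel pan 150 x 130 mm.
- pan (a point): Centre of the top of the scale's flat pan, 42 mm above the bench.
- scoop: Aluminium scoop, dark wooden handle, on the scale's pan; 122 mm long, 0.07 kg empty. Origin on its underside; z up; x points from handle to open mouth. Tray x -32 to +32 mm, 36 mm wide outside, 32 inside, side walls 20 mm; floor rises 10 degrees to the mouth, no lip. Foot plate x -43 to +27 mm. Tipped 50 to 65 degrees mouth down, the nuggets roll out.
- scoop_grip (a point): Where to grip the scoop's handle, at its mid-height: 60 mm behind and 31 mm above the scoop's origin. The handle is a bar 12 mm wide (scoop y), 16 mm high, from x = -35 to -90 mm; grip it across its width.
- scoop_mouth (a point): Middle of the scoop's mouth edge: 32 mm ahead of and 15 mm above the scoop's origin.
- nugget0: Lumpy brass casting nugget, about 14 mm across and 13 mm high, 18 g, lying in the scoop's tray at the start; one of four alike. Origin at its underside as first laid, 6.5 mm from its middle; it turns with it.
- nugget1: Lumpy brass casting nugget, about 14 mm across and 13 mm high, 18 g, lying in the scoop's tray at the start; one of four alike. Origin at its underside as first laid, 6.5 mm from its middle; it turns with it.
- nugget2: Lumpy brass casting nugget, about 14 mm across and 13 mm high, 18 g, lying in the scoop's tray at the start; one of four alike. Origin at its underside as first laid, 6.5 mm from its middle; it turns with it.
- nugget3: Lumpy brass casting nugget, about 14 mm across and 13 mm high, 18 g, lying in the scoop's tray at the start; one of four alike. Origin at its underside as first laid, 6.5 mm from its middle; it turns with it.
- bezel: Bystander: brass ring lying flat on the bench on the robot's side of the dock, 32 mm across, 9 mm high. Origin at the centre of its underside.
- dish: Bystander: white ceramic dish, 70 mm across, 28 mm high, on the bench just beyond the dock. Origin at the centre of its underside.
Mind the look-alikes: they are no part of the job. What is shaped like the cassette but purple or turquoise is not meant.

How it is judged (in metres and radians):
On the way, in this order (a step that is already met when the one before it is completed fails the run):
1. all four nuggets lie in the cassette, which still sits in its dock (x of nugget0 in the frame of cassette between -0.046 and 0.046 m and y of nugget0 in the frame of cassette between -0.021 and 0.021 m and z of nugget0 in the frame of cassette between -0.002 and 0.056 m and x of nugget1 in the frame of cassette between -0.046 and 0.046 m and y of nugget1 in the frame of cassette between -0.021 and 0.021 m and z of nugget1 in the frame of cassette between -0.002 and 0.056 m and x of nugget2 in the frame of cassette between -0.046 and 0.046 m and y of nugget2 in the frame of cassette between -0.021 and 0.021 m and z of nugget2 in the frame of cassette between -0.002 and 0.056 m and x of nugget3 in the frame of cassette between -0.046 and 0.046 m and y of nugget3 in the frame of cassette between -0.021 and 0.021 m and z of nugget3 in the frame of cassette between -0.002 and 0.056 m and z of cassette in the frame of dock between 0.004 and 0.014 m), for 0.2 s.
2. the empty scoop stands upright on the scale's pan, let go (horizontal distance between scoop and pan below 0.055 m and z of scoop in the frame of pan below 0.006 m and angle between scoop's own z axis and vertical below 0.15 rad and contact force between each of the arm, the fingers and scoop below 0.1 N and linear speed of scoop below 0.03 m/s), for 0.2 s.
3. both catches are pinched in by the fingers while the cassette sits in the dock (value of joint each of catch_a, catch_b above 0.0035 m and z of cassette in the frame of dock below 0.014 m and contact force between the fingers and cassette above 1 N), for 0.1 s.
At the end, for the whole second after the job is handed in: Cassette held still by its catches, both in > 3.5 mm, origin > 65 mm above the dock's, within 0.25 rad of level, touching neither dock nor scale, four nuggets inside; scoop released upright (0.15 rad) on the scale, origin within 55 mm of the pan's centre; dish, ring not moved 30 mm (all of step 2 and x of nugget0 in the frame of cassette between -0.046 and 0.046 m and y of nugget0 in the frame of cassette between -0.021 and 0.021 m and z of nugget0 in the frame of cassette between -0.002 and 0.056 m and x of nugget1 in the frame of cassette between -0.046 and 0.046 m and y of nugget1 in the frame of cassette between -0.021 and 0.021 m and z of nugget1 in the frame of cassette between -0.002 and 0.056 m and x of nugget2 in the frame of cassette between -0.046 and 0.046 m and y of nugget2 in the frame of cassette between -0.021 and 0.021 m and z of nugget2 in the frame of cassette between -0.002 and 0.056 m and x of nugget3 in the frame of cassette between -0.046 and 0.046 m and y of nugget3 in the frame of cassette between -0.021 and 0.021 m and z of nugget3 in the frame of cassette between -0.002 and 0.056 m and value of joint each of catch_a, catch_b above 0.0035 m and z of cassette in the frame of dock above 0.065 m and angle between cassette's own z axis and vertical below 0.25 rad and linear speed of cassette below 0.03 m/s and contact force between the fingers and cassette above 1 N and contact force between cassette and dock below 0.1 N and contact force between cassette and scale below 0.1 N); the arm keeps its last pose, push and grip.
It fails at once if the dish or the ring is shifted by more than 30 mm or tipped over (distance of any of bezel, dish from where it was at the start of the episode above 0.03 m or angle between any of bezel, dish's own z axis and vertical above 0.5 rad).
It also fails if it takes over 64 s, if anything falls off the work surface, if the arm or the gripper's body presses on something with over 40 N, if the wrist force passes 120 N, or if a joint passes its speed limit or range.

## Working session

There is one attempt and no reset: what is moved stays moved. The work goes in short steps, each a Python script; the robot and the scene stay as the last script left them, time stands still between calls to the robot, and variables do not carry over. Pictures are saved under pics/ and viewed, at most 13 in all, crops included, and the job is handed in when it is done.

```bash
ls; mkdir -p pics
python3 - <<'E'
from station import env, viewer
import cv2,numpy as np
for n in ("top","side"):
    im=viewer.camera(n); cv2.imwrite(f"pics/{n}0.png",im)
    p=viewer.camera_params(n); print(n,{k:np.round(np.array(v),3).tolist() for k,v in p.items()})
st=env.read_state();im=viewer.camera("wrist"); cv2.imwrite("pics/wrist0.png",im)
print({k:np.round(np.array(v),4).tolist() for k,v in viewer.camera_params("wrist").items()}); print(st)
E
```

```text
pics
top {'fx': 474.637, 'fy': 474.637, 'cx': 325.855, 'cy': 196.488, 'dist': [0.004, 0.0, 0.0, 0.0, 0.0], 'pose': [[-0.008, 0.991, -0.132, 365.645], [-1.0, -0.006, 0.009, 56.963], [0.008, 0.132, 0.991, 1080.241], [0.0, 0.0, 0.0, 1.0]]}
side {'fx': 501.575, 'fy': 501.575, 'cx': 325.337, 'cy': 198.603, 'dist': [-0.139, 0.0, 0.0, 0.0, 0.0], 'pose': [[0.882, 0.276, -0.383, 153.736], [-0.471, 0.487, -0.735, -615.509], [-0.016, 0.829, 0.559, 583.5], [0.0, 0.0, 0.0, 1.0]]}
{'fx': 291.3567, 'fy': 291.3567, 'cx': 319.3615, 'cy': 196.4932, 'dist': [-0.0355, 0.0, 0.0, 0.0, 0.0], 'tool_from_camera': [[-0.0, 0.9632, 0.2689, 72.8453], [1.0, 0.0002, -0.0004, -0.0664], [-0.0005, 0.2689, -0.9632, -82.6477], [0.0, 0.0, 0.0, 1.0]]}
{'time_s': 0.1, 'qpos': array([ 1.17701360e+00,  4.23759905e-01,  1.63061309e+00,  1.81279443e-05,
        1.08859121e+00, -1.89904217e-02]), 'dq': array([-0.0002661 , -0.00041998, -0.00063201, -0.00048168,  0.00196468,
       -0.00072247]), 'tau': array([-7.92509218e-04, -5.45614350e+01, -2.74321461e+01,  6.44407701e-02,
        1.88275811e-02,  1.46506397e-05]), 'tool_pos': array([228.61564693, 581.26442927, 301.98236289]), 'orientation': array([ 1.86305362e-01,  9.82491650e-01, -6.69578157e-04, -1.48389696e-04]), 'force': array([-0.48206761, -0.12392618, -0.88631658]), 'wrist_torque': array([ 0.02305685, -0.00368281,  0.00629453]), 'grip_force': 0.0, 'width': 87.67137775955013}
```

View pics/top0.png

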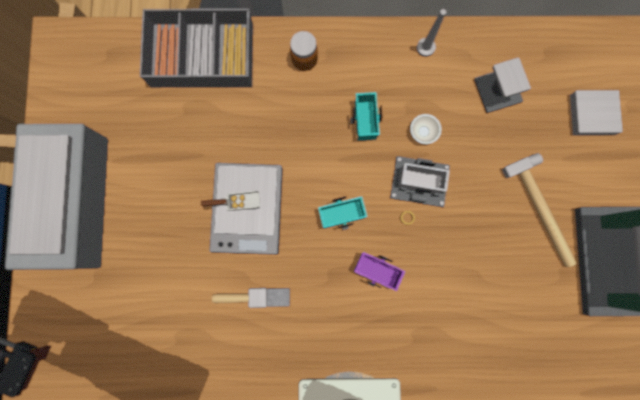

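View pics/side0.png

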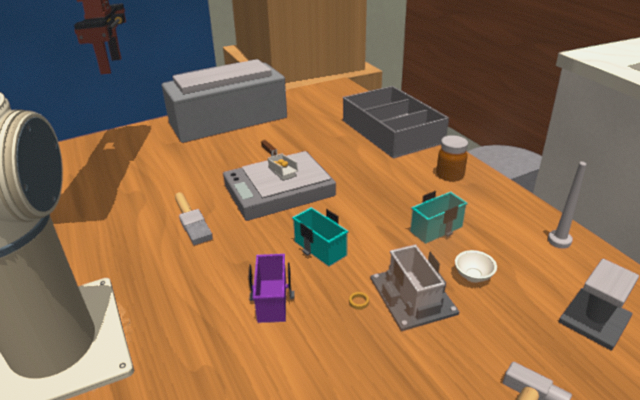

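Candidates for the cassette:
- Steel box in the dark dock, top (424,178), side (416,280). I choose this one.
- Turquoise boxes at top (367,116) and (342,212), rejected.
- Purple box at top (379,271), rejected.

For the scoop, the choices are the one on the scale at top (230,201) (chosen) and the brush at (250,298). The bystanders are the ring at (407,217) and the dish at (425,129). I'll check the choice in one crop.

```bash
cat > h.py <<'E'
import numpy as np, cv2
from station import env, set_gripper, viewer
from scipy.spatial.transform import Rotation as R
def cam_pose(n, st=None):
    p=viewer.camera_params(n)
    if n!="wrist": return p,np.array(p["pose"])
    T=np.eye(4); T[:3,:3]=R.from_quat(st["orientation"]).as_matrix(); T[:3,3]=st["tool_pos"]
    return p,T@np.array(p["tool_from_camera"])
def to_plane(n, px, z, st=None):
    p,P=cam_pose(n,st); K=np.array([[p["fx"],0,p["cx"]],[0,p["fy"],p["cy"]],[0,0,1]])
    u=cv2.undistortPoints(np.float64(px).reshape(-1,1,2),K,np.float64(p["dist"])).reshape(-1,2)
    d=np.c_[u[:,0],-u[:,1],-np.ones(len(u))]@P[:3,:3].T
    return P[:3,3]+d*((z-P[2,3])/d[:,2])[:,None]
def quat(zt, yc):
    """tool z along zt, closing axis along yc"""
    zt=np.array(zt,float);zt/=np.linalg.norm(zt); yc=np.array(yc,float); yc-=zt*(zt@yc); yc/=np.linalg.norm(yc)
    return R.from_matrix(np.c_[np.cross(yc,zt),yc,zt]).as_quat()
def tcp(g, q, d=61.): return np.array(g)-d*R.from_quat(q).as_matrix()[:,2]
E
python3 - <<'E'
from h import *
im=cv2.imread("pics/top0.png")
a=cv2.resize(im[110:240,380:460],None,fx=4.6,fy=4.6,interpolation=cv2.INTER_CUBIC)
b=cv2.resize(im[155:260,195:290],None,fx=4.2,fy=4.2,interpolation=cv2.INTER_CUBIC)
c=np.zeros((600,790,3),np.uint8);c[:a.shape[0],:a.shape[1]]=a[:600];c[:b.shape[0],380:380+b.shape[1]]=b
cv2.imwrite("pics/crop0.png",c)
for l,p,z in [("cass",(426,178),64),("dock",(421,182),8),("scale",(247,208),36),("handle",(214,203),77),("mouth",(258,200),57),("ring",(407,217),5),("dish",(425,129),20)]:
    print(l,to_plane("top",p,z).round(0))
E
```

```text
cass [[ 540. -171.   64.]]
dock [[ 540. -171.    8.]]
scale [[480. 222.  36.]]
handle [[487. 285.  77.]]
mouth [[495. 195.  57.]]
ring [[ 460. -137.    5.]]
dish [[ 662. -182.   20.]]
```

View pics/crop0.png

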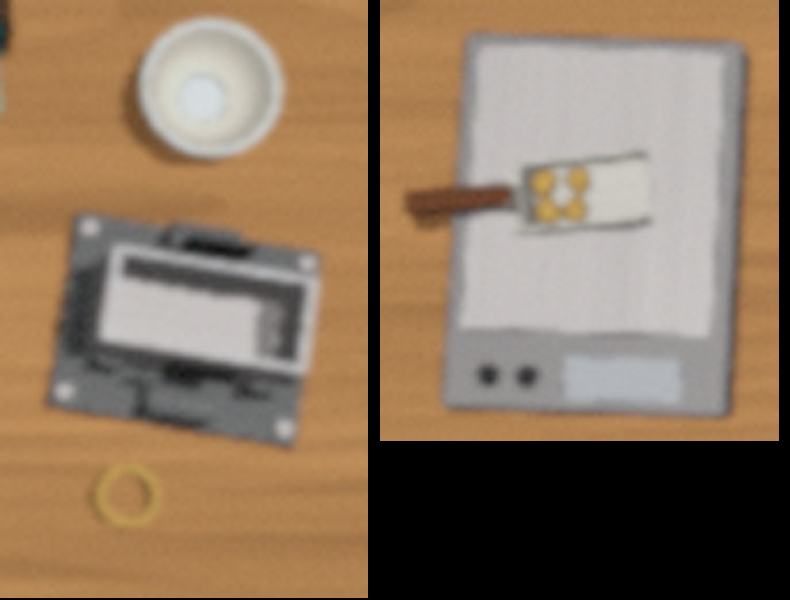

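The crop confirms both choices: the grey-white steel cassette with black plates in the dark dock, and the aluminium scoop with four nuggets and a brown handle on the scale. Next I'll move to take close wrist views.

Run:
```python
from h import *
import pickle
q=quat([0,0,-1],[1,0,0]); S={}
for n,p in (("dock",[540,-171,250]),("scoop",[488,250,240])):
    env.reach(p,q); env.hold(.2); st=env.read_state(); im=viewer.camera("wrist"); S[n]=st; cv2.imwrite(f"pics/w_{n}.png",im); print(st["time_s"],st["tool_pos"].round(1),st["qpos"].round(2))
pickle.dump(S,open("S.pkl","wb"))
# tilted pour feasibility
for t in (0,30,60,65):
    a=np.radians(t); qq=quat([0,np.sin(a),-np.cos(a)],[1,0,0]); print(t,env.ik(tcp([540,-130,165],qq),qq))
```

```text
3.2167 [ 540.2 -170.6  250. ] [-0.33  0.41  1.8   0.    0.94 -0.33]
5.0333 [488.4 249.2 240. ] [ 0.45  0.4   1.85 -0.    0.9   0.45]
0 [-2.57671828e-01  4.24995470e-01  1.83992119e+00 -4.44089210e-16
  8.76675994e-01 -2.57671828e-01]
30 [-0.49113471  0.54464938  1.74397667  0.49980884  1.16798456 -0.76412585]
60 [-0.63331224  0.76336902  1.63299169  0.77290355  1.55089751 -0.99233106]
65 [-0.64743857  0.80439774  1.61509854  0.80901177  1.61497242 -1.01488612]
```

View pics/w_dock.png

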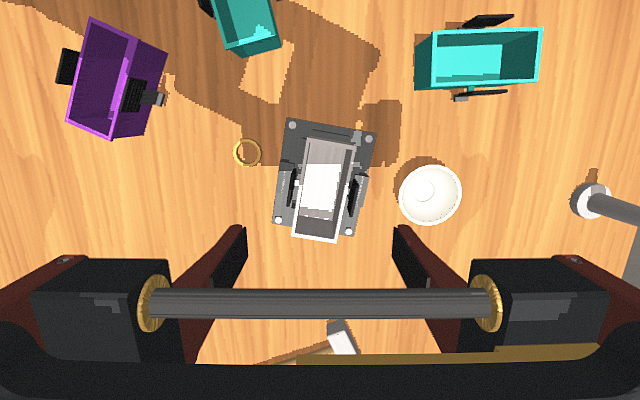

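View pics/w_scoop.png

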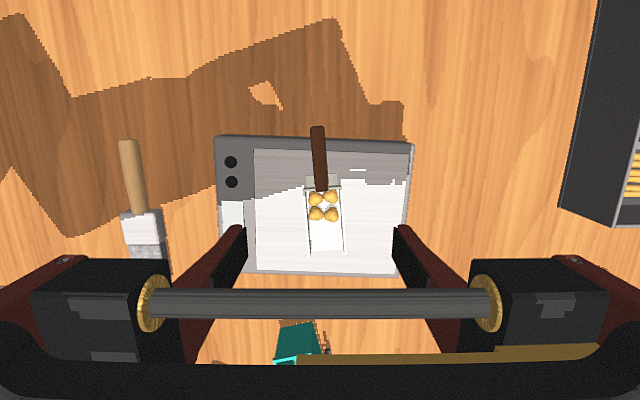

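The dock view shows the cassette rim from about (305,137) to (338,243), with dock screws at roughly (292,125), (371,139), (277,219) and (349,232). The scoop view shows the handle from (317,126) to (321,190), the mouth near (328,252), and four nuggets around (323,207).

Run:
```python
from h import *
import pickle
S=pickle.load(open("S.pkl","rb"))
im=cv2.imread("pics/w_dock.png"); g=cv2.cvtColor(im,cv2.COLOR_BGR2GRAY)
# dock screws
pts=[]
for p in ((292,125),(371,139),(277,219),(349,232)):
    x,y=p; w=g[y-7:y+8,x-7:x+8].astype(float); hs=im[y-7:y+8,x-7:x+8].astype(int)
    sat=hs.max(2)-hs.min(2); m=(w>120)&(sat<40)
    n,l,s,c=cv2.connectedComponentsWithStats(m.astype(np.uint8)); k=1+np.argmax(s[1:,4]); pts.append(c[k]+[x-7,y-7]); print(p,s[k][4],pts[-1].round(1))
W=to_plane("wrist",pts,9,S["dock"]); print(W.round(1)); print("dock c",W.mean(0).round(1), "sides",[np.linalg.norm(W[i]-W[j]).round(1) for i,j in((0,1),(2,3),(0,2),(1,3))])
v=(W[0]+W[1]-W[2]-W[3]); print("long axis yaw deg",np.degrees(np.arctan2(v[1],v[0])))
# black plates top edge: dark pixels
for b in ((275,150,300,215),(343,160,372,225)):
    x0,y0,x1,y1=b; m=(g[y0:y1,x0:x1]<28).astype(np.uint8); ys,xs=np.nonzero(m); print("plate",b,len(xs),xs.min()+x0,xs.max()+x0,ys.min()+y0,ys.max()+y0)
# handle
im2=cv2.imread("pics/w_scoop.png").astype(int); sub=im2[120:200,300:340]
m=((sub[...,2]-sub[...,0]>15)&(sub[...,2]<110)).astype(np.uint8)
n,l,s,c=cv2.connectedComponentsWithStats(m);k=1+np.argmax(s[1:,4])
P=np.argwhere(l==k)[:,::-1]; r=cv2.minAreaRect(P.astype(np.float32)); print(s[k],r); box=cv2.boxPoints(r)+[300,120]
B=to_plane("wrist",box,81,S["scoop"]); print(B.round(1))
c=np.vstack([cv2.resize(im[105:255,235:405],None,fx=4,fy=4,interpolation=0)[:600]])
d=cv2.resize(im2[110:260,290:350].astype(np.uint8),None,fx=4,fy=4,interpolation=0)
o=np.zeros((600,800,3),np.uint8); o[:,:560]=c[:,60:620]; o[:,560:800]=d
cv2.imwrite("pics/crop1.png",o)
```

```text
(292, 125) 51 [292.  124.6]
(371, 139) 50 [368.4 138.5]
(277, 219) 147 [278.4 218. ]
(349, 232) 131 [348.2 229.9]
[[ 511.2 -106.8    9. ]
 [ 594.5 -121.6    9. ]
 [ 492.6 -213.9    9. ]
 [ 575.2 -228.9    9. ]]
dock c [ 543.4 -167.8    9. ] sides [np.float64(84.6), np.float64(84.0), np.float64(108.6), np.float64(109.0)]
long axis yaw deg 80.00168948856582
plate (275, 150, 300, 215) 63 287 295 169 200
plate (343, 160, 372, 225) 138 347 357 179 214
[ 10   6  18  66 922] ((19.327587127685547, 38.431034088134766), (65.85506439208984, 14.865140914916992), 85.2363510131836)
[[481.  314.1  81. ]
 [492.9 315.   81. ]
 [497.8 260.3  81. ]
 [485.1 259.2  81. ]]
```

View pics/crop1.png

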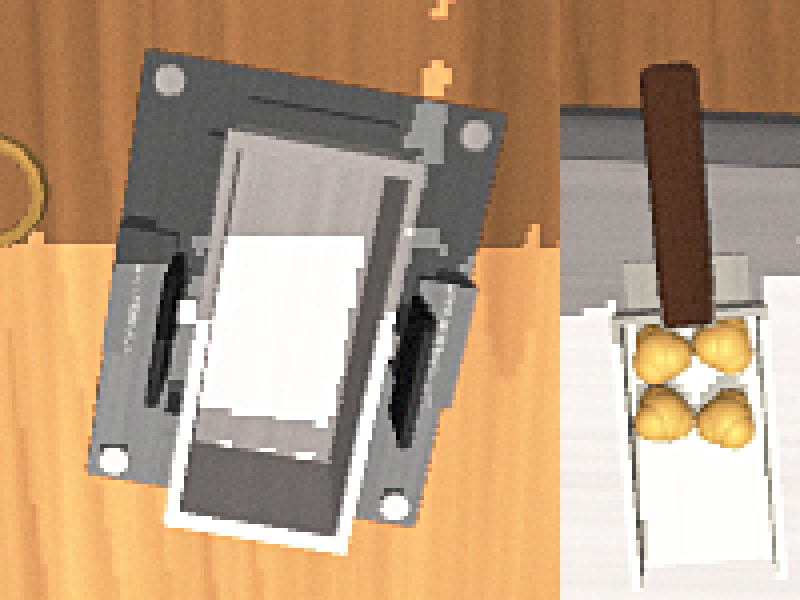

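Run:
```python
from h import *
import pickle
S=pickle.load(open("S.pkl","rb"))
W=to_plane("wrist",[(307.5,137.5),(357,146),(336.7,243.2),(291.2,235.7)],64,S["dock"]);print(W.round(1),W.mean(0).round(1),[np.linalg.norm(W[i]-W[i-1]).round(1) for i in range(4)])
v=W[0]+W[1]-W[2]-W[3];print(np.degrees(np.arctan2(v[1],v[0])))
print("mouth",to_plane("wrist",[(327,251.5)],57,S["scoop"]).round(1))
W=to_plane("wrist",[(249,137),(409,146),(393,273),(247,270)],[36],S["scoop"]);print(W.round(0))
```

```text
[[ 530.  -116.7   64. ]
 [ 575.2 -124.3   64. ]
 [ 558.3 -220.9   64. ]
 [ 512.8 -212.8   64. ]] [ 544.1 -168.7   64. ] [np.float64(97.6), np.float64(45.8), np.float64(98.1), np.float64(46.2)]
79.94403052915463
mouth [[496.6 191.2  57. ]]
[[421. 303.  36.]
 [577. 294.  36.]
 [571. 154.  36.]
 [409. 158.  36.]]
```

Measurements agree with the given sizes: dock centre (543.7,-168.2), yaw 80°, rim about 45 x 97 mm, handle 55 x 12 mm, and the mouth is where the handle axis predicts. Next is the scoop grasp.

```bash
cat >> h.py <<'E'
C=np.array([543.7,-168.2,0]); U=np.array([np.cos(np.radians(80)),np.sin(np.radians(80)),0]); Z=np.array([0,0,1.])
SX=np.array([.082,-.9966,0]); G0=np.array([489.4,284.7,73.]); YS=np.cross(Z,SX)
def pour(t, u, zm):
    t=np.radians(t); xs=-U*np.cos(t)-Z*np.sin(t); zs=Z*np.cos(t)-U*np.sin(t)
    q=quat(-zs,np.cross(xs,zs)*YC); g=C+U*u+Z*zm-92*xs+16*zs
    return tcp(g,q),q
YC=1.
E
python3 - <<'E'
from h import *
q=quat(-Z,[1,.082,0])
env.reach(tcp(G0+[0,0,50],q),q); set_gripper(40)
hit=env.move_l(tcp(G0,q),rate=80,f_stop=8)
w=set_gripper(0); st=env.read_state(); print(hit,st["width"],st["grip_force"],st["tool_pos"],st["time_s"])
env.move_l(tcp(G0+[0,0,60],q),rate=100)
st=env.read_state(); print(st["width"],st["grip_force"],st["force"],st["time_s"])
cv2.imwrite("pics/w_grip.png",viewer.camera("wrist"))
import h
for yc in (1,-1):
    h.YC=yc
    for t,u,z in ((0,10,110),(30,10,95),(50,10,80),(62,10,75)):
        p,qq=pour(t,u,z); s=env.ik(p,qq); print(yc,t,p.round(0),None if s is None else s.round(2))
E
```

```text
False 11.739967932121806 29.962455332279205 [489.50227257 284.79490268 134.28258321] 7.65
11.7423532433467 29.96075838804245 [ 0.31806499  0.3458386  -0.9493177 ] 8.4
1 0 [561. -68. 187.] None
1 30 [ 553. -118.  208.] [-0.43  0.53  1.81  0.6   1.04  2.52]
1 50 [ 545. -158.  200.] [-0.59  0.66  1.75  0.81  1.3   2.26]
1 62 [ 541. -183.  192.] [-0.67  0.75  1.7   0.9   1.47  2.17]
-1 0 [561. -68. 187.] [-0.14  0.5   1.84 -0.    0.81  0.03]
-1 30 [ 553. -118.  208.] [-0.43  0.53  1.81  0.6   1.04 -0.63]
-1 50 [ 545. -158.  200.] [-0.59  0.66  1.75  0.81  1.3  -0.88]
-1 62 [ 541. -183.  192.] [-0.67  0.75  1.7   0.9   1.47 -0.97]
```

View pics/w_grip.png

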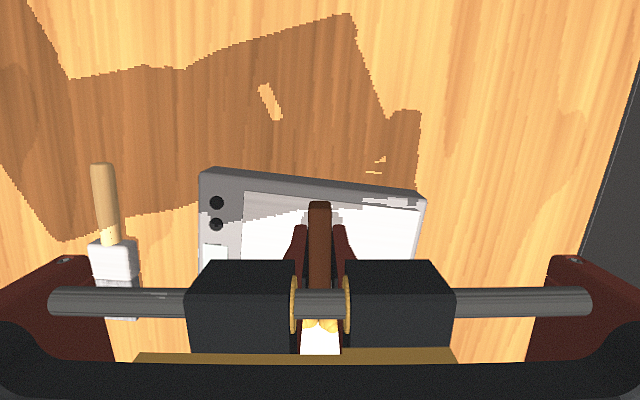

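Scoop is gripped (11.7 mm, handle between the fingers) with nuggets at (320,325). Next: carry and pour.

```bash
sed -i 's/^YC=1\./YC=-1./' h.py
python3 - <<'E'
from h import *
p,q=pour(0,10,150); env.reach(p,q)
for t,u,z,r in ((0,10,112,100),(15,10,100,100),(28,10,90,100)):
    p,q=pour(t,u,z); env.move_l(p,rot=q,rate=r)
st=env.read_state(); cv2.imwrite("pics/s_pre.png",viewer.camera("side")); print(st["time_s"],st["width"])
for t,z in ((38,82),(46,78),(54,76),(63,76)):
    p,q=pour(t,10,z); env.move_l(p,rot=q,rate=70)
env.hold(.6)
cv2.imwrite("pics/s_pour.png",viewer.camera("side")); cv2.imwrite("pics/t_pour.png",viewer.camera("top"))
st=env.read_state(); print(st["time_s"],st["width"],st["force"])
a=[cv2.resize(cv2.imread("pics/s_%s.png"%n)[150:340,320:520],(400,380)) for n in("pre","pour")]
cv2.imwrite("pics/pp.png",np.hstack(a))
E
```

```text
11.1917 11.835337822500719
13.575 12.090497224957197 [ 0.01709288 -0.03736342 -0.68525564]
```

View pics/pp.png

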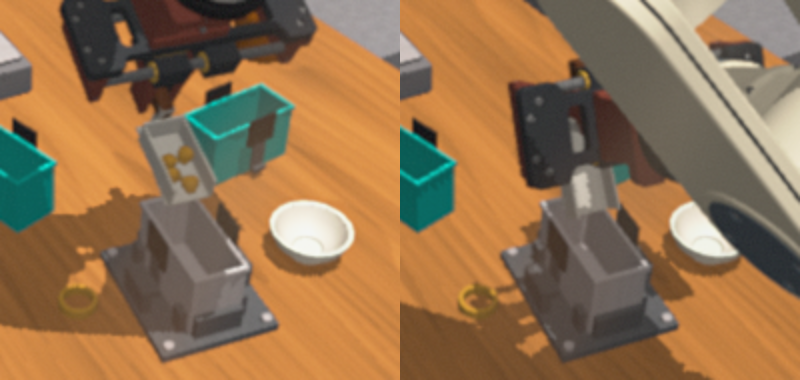

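The scoop looks empty and the cassette is still seated. There is a small yellowish spot in the ring at (478,298) that needs checking. I'll back off and count the nuggets.

Run:
```python
from h import *
for t,z in ((63,105),(30,125),(0,150)):
    p,q=pour(t,10,z); env.move_l(p,rot=q,rate=150)
cv2.imwrite("pics/s2.png",viewer.camera("side"))
q=quat(-Z,[1,.082,0]); env.reach(tcp(G0+[0,0,60],q),q); env.hold(.2)
cv2.imwrite("pics/s3.png",viewer.camera("side")); cv2.imwrite("pics/t3.png",viewer.camera("top"))
a=cv2.resize(cv2.imread("pics/t3.png")[150:230,385:465],(400,400),interpolation=2)
b=cv2.resize(cv2.imread("pics/s3.png")[110:190,240:320],(400,400),interpolation=2)
cv2.imwrite("pics/c3.png",np.hstack([a,b])); print(env.read_state()["time_s"],env.read_state()["width"])
```

```text
17.0667 11.804692150981145
```

View pics/c3.png

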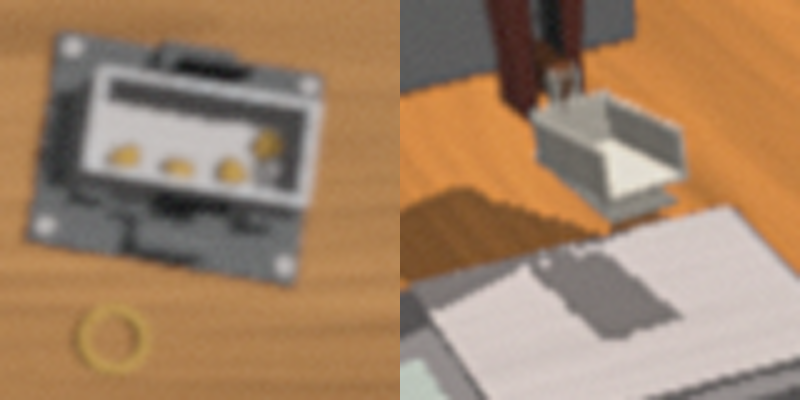

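All four nuggets are in the cassette (crop (125,155), (178,165), (230,170), (265,145)), the ring is clear, and the scoop is empty and level. Next I'll set it down.

Run:
```python
from h import *
q=quat(-Z,[1,.082,0])
env.move_l(tcp(G0+[0,0,8],q),rate=100)
hit=env.move_l(tcp(G0-[0,0,3],q),rate=20,f_stop=3); s=env.read_state(); print(hit,s["tool_pos"],s["force"])
set_gripper(40); env.hold(.3)
env.move_l(tcp(G0+[0,0,90],q),rate=120); env.hold(.2)
st=env.read_state(); im=viewer.camera("wrist"); cv2.imwrite("pics/w_set.png",im); print(st["time_s"])
sub=im.astype(int)[100:230,280:360]; m=((sub[...,2]-sub[...,0]>15)&(sub[...,2]<110)).astype(np.uint8)
n,l,a,c=cv2.connectedComponentsWithStats(m);k=1+np.argmax(a[1:,4]); r=cv2.minAreaRect(np.argwhere(l==k)[:,::-1].astype(np.float32))
print(to_plane("wrist",cv2.boxPoints(r)+[280,100],81,st).round(1))
set_gripper(88)
qc=quat(-Z,np.cross(Z,U)); qs=[]
for s in(1,-1):
    qq=quat(-Z,s*np.cross(Z,U)); j=env.ik(tcp(C+[0,0,140],qq),qq); print(s,j)
```

```text
True [489.59925458 284.91386282 134.04204482] [-0.94436365 -1.23956394  4.2067761 ]
20.2167
[[481.9 315.9  81. ]
 [493.5 316.9  81. ]
 [496.5 283.3  81. ]
 [484.4 282.3  81. ]]
1 None
-1 [-3.20934191e-01  4.79328391e-01  1.82237676e+00 -4.44089210e-16
  8.39887500e-01 -1.46401266e-01]
```

View pics/w_set.png

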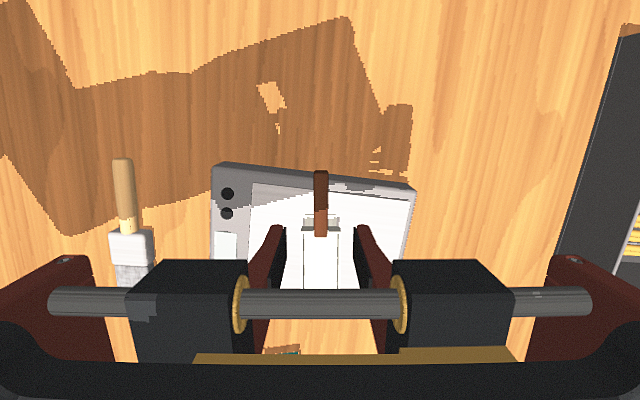

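Scoop stands where it started, upright and released, handle at (320,205). Next: pinch the catches.

Run:
```python
from h import *
q=quat(-Z,-np.cross(Z,U)); g=C+Z*60
env.reach(tcp(g+Z*90,q),q)
hit=env.move_l(tcp(g,q),rate=80,f_stop=8); print("hit",hit,env.read_state()["tool_pos"].round(1))
if not hit:
    set_gripper(40); env.hold(.4); s=env.read_state(); print(s["width"],s["grip_force"],s["force"].round(2),s["wrist_torque"].round(2),s["time_s"])
    if 49<s["width"]<53.5:
        h=env.move_l(tcp(g+Z*12,q),rate=25,f_stop=15); s=env.read_state(); print(h,s["width"],s["force"].round(2))
        if not h:
            env.move_l(tcp(g+Z*100,q),rate=50); env.hold(.3); s=env.read_state(); print(s["width"],s["grip_force"],s["force"].round(2),s["tool_pos"].round(1),s["time_s"])
a=viewer.camera("side"); b=viewer.camera("top")
cv2.imwrite("pics/fin.png",np.hstack([cv2.resize(a[120:360,290:530],(400,400)),cv2.resize(a[90:250,210:370],(400,400))]))
```

```text
hit False [ 544.1 -168.3  121.5]
49.854472677603155 30.00178411602974 [-5.05  1.2   9.33] [0.1  0.9  0.02] 25.1833
False 49.29089414774695 [-0.57 -0.54 -1.38]
49.410202218437945 29.99911218881607 [ 0.95  0.64 -3.62] [ 543.7 -168.2  220.9] 28.025
```

View pics/fin.png

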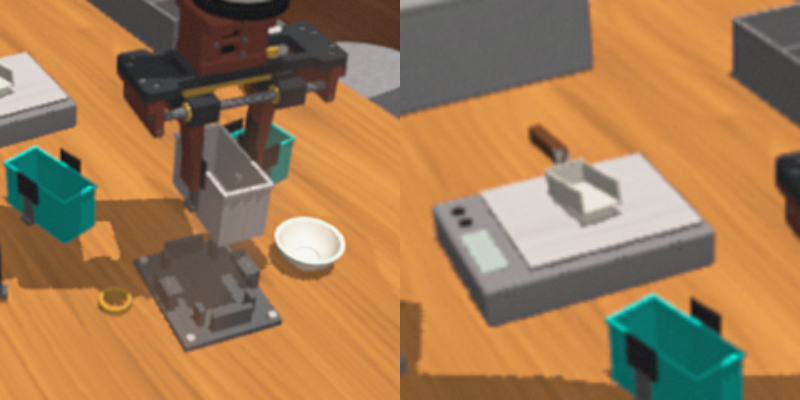

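The cassette hangs level at crop (225,185), clear of the dock with its catches pinched. The scoop stands upright on the pan and the dish and ring have not moved, so I'm handing in.

```bash
python3 -c "
from station import workorder
print(workorder.sign_off())"
```

```text
the job is handed in; nothing more can be done
None
```

I handed the job in at about 28 s of the 64 s limit, but the sign-off returned no verdict: all four nuggets were counted in the docked cassette, the empty scoop stands upright on the pan, and the pinched cassette is held level about 10 cm up with the dish and ring unmoved.

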